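# Re-stow toppled sensor modules in a crowded service tray

### The job

First swing the ring light in by its red handle as far as it goes, so that it clears the tray, and leave it there. Then take every sensor module that has fallen over on the plate and stand it upright, red top up, on free foam in the tray, touching neither its neighbours nor another module. Leave everything else where it is, and do not knock the things standing in the tray.

Things in the scene. Friction and masses are not known exactly. Their poses are not given: they have to be found in the camera images.
- tray: fixed shallow grey tray lined with flat black foam. Origin: centre of its underside on the work plate. Foam surface 20 mm above the origin, 255 mm along its x by 340 mm along its y, enclosed by walls 12 mm thick whose rim is 40 mm above the plate
- light (a joint): swing of the ring light about its upright post; 0 to 0.3 at the start (the lamp over the tray), grows clockwise seen from above, towards the robot's left side, up to the stop at 1.25 (swung in, clear of the tray). Light friction (about 0.6 N at the handle), stays where it is left
- light_handle (a point): middle of the red upright handle knob on top of the lamp: a cylinder 24 mm in diameter and 55 mm tall, from 162 to 217 mm above the plate, that turns with the arm. The white lamp under it is a disc 96 mm in diameter between 138 and 162 mm above the plate; a bar 22 mm wide at 146 to 158 mm joins it to the post, 200 mm away
- light_hinge (a point): point on the light's vertical hinge axis (the post's axis) at the height of the handle's middle; the handle moves round it on a circle of 200 mm radius
- moduleA_c (a point): sensor module A, a square prism 50 x 50 x 100 mm, about 0.5 kg, bottom-heavy (centre of mass 27 mm above the underside of its foot): dark steel foot (20 mm), bare aluminium body with black windows, red top (10 mm); this point is its centre. Its z axis runs from foot to red top, x and y are normal to its flat sides. It starts lying on a flat side on the bare plate to the right of the tray; two or three of the four are present, the others absent
- moduleA_top (a point): centre of the red top face of module A, 50 mm from its centre
- moduleB_c (a point): sensor module B, a square prism 50 x 50 x 100 mm, about 0.5 kg, bottom-heavy (centre of mass 27 mm above the underside of its foot): dark steel foot (20 mm), bare aluminium body with black windows, red top (10 mm); this point is its centre. Its z axis runs from foot to red top, x and y are normal to its flat sides. It starts lying on a flat side on the bare plate to the right of the tray; two or three of the four are present, the others absent
- moduleB_top (a point): centre of the red top face of module B, 50 mm from its centre
- moduleC_c (a point): sensor module C, a square prism 50 x 50 x 100 mm, about 0.5 kg, bottom-heavy (centre of mass 27 mm above the underside of its foot): dark steel foot (20 mm), bare aluminium body with black windows, red top (10 mm); this point is its centre. Its z axis runs from foot to red top, x and y are normal to its flat sides. It starts lying on a flat side on the bare plate to the right of the tray; two or three of the four are present, the others absent
- moduleC_top (a point): centre of the red top face of module C, 50 mm from its centre
- moduleD_c (a point): sensor module D, a square prism 50 x 50 x 100 mm, about 0.5 kg, bottom-heavy (centre of mass 27 mm above the underside of its foot): dark steel foot (20 mm), bare aluminium body with black windows, red top (10 mm); this point is its centre. Its z axis runs from foot to red top, x and y are normal to its flat sides. It starts lying on a flat side on the bare plate to the right of the tray; two or three of the four are present, the others absent
- moduleD_top (a point): centre of the red top face of module D, 50 mm from its centre
- ring_gauge: steel ring gauge, outer diameter 64 mm, hole 36 mm, 22 mm tall. Stands in the tray from the start and is to be left alone; four or five of these six neighbours are present. Origin: centre of its underside, z up. Heavy (0.8 to 1 kg), steady
- collar: black round collar, 60 mm in diameter, with a narrower steel top, 45 mm tall. Stands in the tray from the start and is to be left alone; four or five of these six neighbours are present. Origin: centre of its underside, z up. Heavy (0.8 to 1 kg), steady
- target_head: round steel cone with a brass top, 62 mm in diameter, 40 mm tall. Stands in the tray from the start and is to be left alone; four or five of these six neighbours are present. Origin: centre of its underside, z up. Heavy (0.8 to 1 kg), steady
- gauge_block: steel gauge block 58 (x) x 38 (y) x 32 mm tall. Stands in the tray from the start and is to be left alone; four or five of these six neighbours are present. Origin: centre of its underside, z up. Heavy (0.8 to 1 kg), steady
- clamp_pad: round aluminium clamp pad, 60 mm in diameter, with a red knob 36 mm wide, 42 mm tall in all. Stands in the tray from the start and is to be left alone; four or five of these six neighbours are present. Origin: centre of its underside, z up. Heavy (0.8 to 1 kg), steady
- corner_block: white corner block 50 x 50 mm, 36 mm tall. Stands in the tray from the start and is to be left alone; four or five of these six neighbours are present. Origin: centre of its underside, z up. Heavy (0.8 to 1 kg), steady
- driver: screwdriver with red handle, 170 mm, lying on the plate beyond the tray. Leave alone
- tape: yellow ring-shaped roll 76 mm in diameter, 22 mm tall, flat on the plate beyond the modules. Leave alone
Not all that is in view belongs to the job. What is shaped like the part that bears moduleA_c but green or turquoise is not meant. Leave any purple look-alike of the part that bears moduleB_c alone.

How it is judged:
By the outcome, as a careful person would: the job done as asked, in the order asked, and still so for the second after the job is handed in, with the robot touching nothing.
Of ring_gauge, collar, target_head, gauge_block, clamp_pad, corner_block only 4 to 5 are there at a start; the rules pass over those that are not, and their reading is None.
Of moduleA, moduleB, moduleC, moduleD only 2 to 3 are there at a start; the rules pass over those that are not, and their reading is None.
At some moment in a run one of moduleA, moduleB, moduleC, moduleD may be knocked a few centimetres aside while the robot is not near it.
It also fails if it takes over 210 s, if anything falls off the work surface, if the arm or the gripper's body presses on something with over 40 N, if the wrist force passes 120 N, or if a joint passes its speed limit or range.

### The arm

A 7-joint arm with a two-finger parallel gripper is mounted at the origin on the work surface. World frame = base frame: x ahead of the robot, y to its left, z up, the work surface at z = 0. Lengths are in m, angles in rad, forces in N, time in s.
With the tool pointing down it reaches from about 0.4 to 0.85 m from the base axis. Payload 4.5 kg.
Tool frame: the origin (TCP) lies midway between the tips of the shut fingers; the grasp point (between the pads) lies 19 mm behind it; z points along the fingers, y is the line along which they close (so a half turn about z gives the same grasp; the last joint's range is limited). The gripper opens to 85 mm and grips with 20 to 120 N. Pads are 22 mm wide; open, the fingers measure 114 mm over their backs; the gripper's body (76 mm by 85 mm) begins 54 mm behind the grasp point. The pads swing forward as they close: fully open they stand 13 mm farther back than shut.
Start: joints at [1.337, 0.689, -0.195, 1.565, 0.157, 0.902, -0.215], TCP at [0.165, -0.603, 0.231] pointing down, gripper open.
Joint ranges: [-3.01, 3.01], [-0.46, 2.08], [-1.47, 1.51], [0.13, 2.56], [-1, 4.14], [0.04, 2.09], [-2.66, 2.66]. Speed limits (rad/s): [2.57, 2.57, 3.14, 3.14, 3.14, 3.14, 3.14].

### API

Orientations are given as a unit quaternion [x, y, z, w].
In Python, from bench import status, get_image, camera_model, manip gives the robot as it stands.
- The arm moves only by the shell command python3 -m crank 'ROWS' [OPENING] [FORCE]. ROWS is JSON, a list of rows, each a list of 4 numbers: the shift along the tool's x, y, z in mm, then the turn about the tool's z in rad. A call has 1 to 12 rows; each row is the pose to reach, as a shift and turn from the pose commanded when the call began, along the tool's axes at that moment; what a row does not reach only later rows make up. A row lasts 1/10 s, in which the tool goes at most 50 mm and 8.59 degrees, less where a joint would pass 70% of its speed; a pose out of reach is approached as far as the arm can. A call with a gripper value outside its range is refused whole. OPENING is the opening, from 0 (shut) to 1 (fully open), set as the call begins (- or left out, the last holds). The fingers move at their own pace and stop on an object; FORCE is the grip in N (left out, the last holds). Time passes only in rows, so rows that repeat a pose let the fingers close. It gives the time, the measured TCP pose, the force, the opening and the grip force at its end, in the units of the state.
- status.sense(): the state, without advancing time (a new reading comes with each control period).
- get_image(name): name is "scene" or "top" or "wrist"; returns the picture (400x640x3 uint8, red, green, blue); there is no depth.
- camera_model(name): a dict with "camera_matrix" (3x3 intrinsics, pixels), "pose" (4x4, takes a point from camera to world coordinates). Camera axes: x right, y down, z forward; pixel columns grow to the right and rows downward; lengths in m; the calibration is good to about 2 mm. A picture is of the moment at which its call begins: read the wrist's pose just before it. camera_model takes no time and is no camera call; for the wrist camera it gives the pose at the moment of the call.
- manip.close_job(): hands the job in; it is judged then, once.
The state is a dict: "clock": time; "joint_pos": joint angles; "joint_vel": joint speeds; "effort": joint torques, N m; "tool_pos": TCP position; "tcp_rot": TCP orientation; "force": force on the tool from outside, world axes, zero at the start; "ft_torque": the same for the moment, N m; "grip_width": finger opening in m; "grip_force": force on a finger pad.
Only numpy, scipy, OpenCV 4.12 (cv2) and the standard library are available. Lean on these libraries where they do the work, as an engineer would, in place of code of your own. Each camera call takes 0.05 s, during which the arm holds its last target. There are 200 camera calls.

## Working session

There is one attempt and no reset: what is moved stays moved. The work goes in short steps, Python scripts to look and compute and a shell command to move; the robot and the scene stay as the last step left them, time stands still between calls to the robot, and variables do not carry over. Pictures are saved under pics/ and viewed, at most 14 in all, crops included, and the job is handed in when it is done.

```bash
mkdir -p pics; ls; python3 - <<'E'
from bench import status,get_image,camera_model
import cv2,numpy as np
s=status.sense();print({k:np.round(v,3).tolist() for k,v in s.items()})
for n in("top","scene"):
    im=get_image(n);cv2.imwrite(f"pics/{n}0.png",im[:,:,::-1]);m=camera_model(n);print(n,np.round(m["camera_matrix"],1).tolist(),np.round(m["pose"],3).tolist())
E
```

```text
pics
{'clock': 0.0, 'joint_pos': [1.337, 0.69, -0.194, 1.566, 0.157, 0.902, -0.215], 'joint_vel': [-0.001, 0.001, 0.002, 0.001, 0.001, -0.001, -0.0], 'effort': [0.0, -53.961, -1.267, -15.854, 0.009, 0.01, 0.0], 'tool_pos': [0.165, -0.602, 0.23], 'tcp_rot': [0.991, 0.134, -0.0, -0.001], 'force': [-0.584, -0.167, 0.118], 'ft_torque': [0.025, -0.054, 0.01], 'grip_force': 0.0, 'grip_width': 0.086}
top [[446.4, 0.0, 323.4], [0.0, 446.4, 201.0], [0.0, 0.0, 1.0]] [[-0.131, -0.969, 0.208, 0.285], [-0.991, 0.127, -0.029, -0.024], [0.002, -0.21, -0.978, 1.373], [0.0, 0.0, 0.0, 1.0]]
scene [[384.6, 0.0, 320.7], [0.0, 384.6, 201.9], [0.0, 0.0, 1.0]] [[0.67, 0.606, -0.429, 0.977], [0.742, -0.549, 0.384, -0.454], [-0.003, -0.576, -0.818, 1.022], [0.0, 0.0, 0.0, 1.0]]
```

View pics/top0.png

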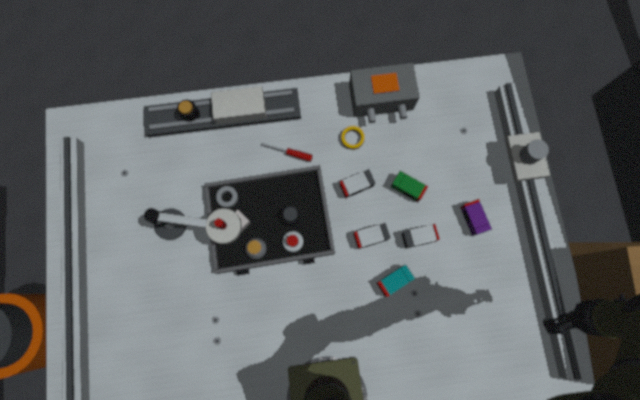

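View pics/scene0.png

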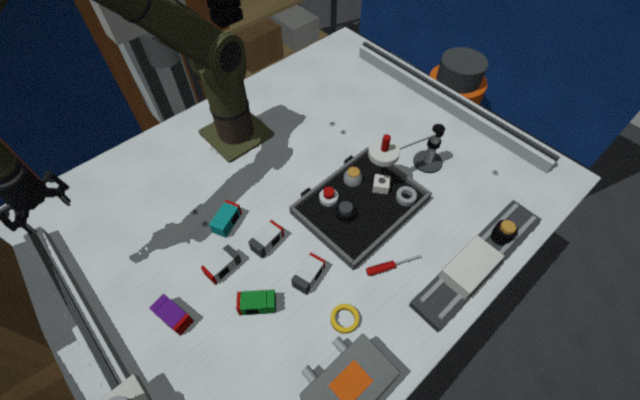

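The top view shows three bare-aluminium modules near (356,183), (370,235) and (421,235), each with a red end. The look-alikes are green (409,185), turquoise (395,280) and purple (477,217), and I leave those alone. The lamp is at (225,226), its handle at about (219,222) and its post at about (152,216). In the tray are the ring (227,197), collar (290,214), cone (256,247), clamp pad (292,241) and white corner block (~241,218). I'll confirm with an enlarged crop.

```bash
cat > h.py <<'E'
import numpy as np,cv2
from bench import status,get_image,camera_model
from scipy.spatial.transform import Rotation as R
def ray(n,u,v,z,m=None):
    m=m or camera_model(n);K=np.array(m["camera_matrix"]);T=np.array(m["pose"])
    d=T[:3,:3]@np.linalg.solve(K,[u,v,1]);o=T[:3,3];return o+d*(z-o[2])/d[2]
def proj(n,p,m=None):
    m=m or camera_model(n);K=np.array(m["camera_matrix"]);T=np.array(m["pose"])
    q=K@(T[:3,:3].T@(np.array(p)-T[:3,3]));return q[:2]/q[2]
def totool(p):  # world target of TCP -> shift in tool axes, mm
    s=status.sense();return np.round(1000*R.from_quat(s["tcp_rot"]).inv().apply(np.array(p)-s["tool_pos"]),1)
def yaw(): # world heading of tool x and y axis, deg
    M=R.from_quat(status.sense()["tcp_rot"]).as_matrix();return np.degrees(np.arctan2(M[1,:2],M[0,:2]))
E
python3 - <<'E'
from h import *
im=cv2.imread("pics/top0.png")
c=cv2.resize(im[150:305,135:505],None,fx=2.16,fy=2.16,interpolation=cv2.INTER_CUBIC);c=cv2.convertScaleAbs(c,alpha=1.5,beta=20)
cv2.imwrite("pics/topcrop0.png",c)
print("yaw",yaw())
for n,u,v,z in [("handle",219,222,.19),("post",152,216,.19),("lamp",225,226,.15),("m1",356,183,.05),("m2",370,235,.05),("m3",421,235,.05)]+[("rim",u,v,.04) for u,v in((204,185),(322,168),(333,251),(211,271))]: print(n,ray("top",u,v,z).round(3))
print("hs",ray("scene",385,144,.19),ray("scene",437,131,.19))
E
```

```text
yaw [ 15.34765882 -74.65235293]
handle [0.516 0.225 0.19 ]
post [0.556 0.402 0.19 ]
lamp [0.511 0.218 0.15 ]
m1 [ 0.61 -0.17  0.05]
m2 [ 0.446 -0.188  0.05 ]
m3 [ 0.426 -0.339  0.05 ]
rim [0.667 0.293 0.04 ]
rim [ 0.673 -0.074  0.04 ]
rim [ 0.414 -0.073  0.04 ]
rim [0.403 0.292 0.04 ]
hs [0.51231582 0.217588   0.19      ] [0.58179768 0.37449355 0.19      ]
```

View pics/topcrop0.png

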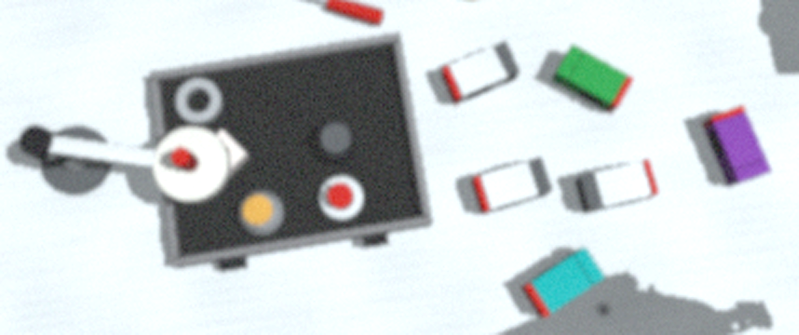

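```bash
python3 - <<'E'
from h import *
print("hinge",ray("top",135+75/2.16,150+160/2.16,.005),ray("scene",428,162,.005))
h=np.array([.512,.219]);
for p in [(.46,-.35,.30),(.5,-.05,.30)]: print(totool(p))
# module centres from scene for check
for u,v in((309,273),(266,238),(221,264)): print(ray("scene",u,v,.04).round(3))
E
```

```text
hinge [0.56598935 0.41612355 0.005     ] [0.56785993 0.41426391 0.005     ]
[ 351.  -165.3  -69.2]
[ 469.  -444.   -68.8]
[ 0.618 -0.178  0.04 ]
[ 0.45  -0.199  0.04 ]
[ 0.432 -0.344  0.04 ]
```

```bash
python3 -m crank '[[40,-20,-69,0],[85,-40,-69,-0.1],[130,-60,-69,-0.2],[175,-80,-69,-0.3],[220,-100,-69,-0.4],[265,-122,-69,-0.5],[308,-144,-69,-0.6],[345,-170,-69,-0.7],[370,-210,-69,-0.8],[390,-255,-69,-0.9],[407,-300,-69,-1.0],[420,-330,-69,-1.03]]'
python3 - <<'E'
from h import *
print(yaw(),totool((.512,.219,.27)),totool((.512,.219,.175)))
E
```

```text
clock: 1.3
tool_pos: [0.483, -0.1697, 0.3001]
tcp_rot: [0.795, 0.607, 0.0, -0.001]
force: [1.0, -0.4, -0.3]
grip_width: 0.0852
grip_force: 0.0
[ 74.69358881 -15.30634589] [382.5 -74.6  30.6] [382.4 -74.5 125.6]
```

```bash
python3 -m crank '[[45,-10,0,0],[90,-20,0,0],[135,-29,0,0],[180,-38,0,0],[225,-47,0,0],[270,-55,0,0],[315,-63,0,0],[355,-70,0,0],[382,-75,5,0],[382,-75,10,0],[382,-75,10,0]]'
python3 - <<'E'
from h import *
print(yaw(),totool((.512,.219,.175)),status.sense()["tool_pos"])
m=camera_model("wrist");print(np.round(m["pose"],3).tolist(),m["camera_matrix"][0])
cv2.imwrite("pics/w0.png",get_image("wrist")[:,:,::-1])
print(proj("wrist",(.512,.219,.217)))
E
```

```text
clock: 2.4
tool_pos: [0.5131, 0.2143, 0.2891]
tcp_rot: [0.796, 0.605, -0.001, 0.0]
force: [-1.4, -0.7, 0.2]
grip_width: 0.0854
grip_force: 0.0
[ 74.42818008 -15.57205366] [  4.5  -2.1 114.1] [0.51307933 0.21432041 0.28909394]
[[0.963, -0.258, -0.072, 0.531], [-0.268, -0.93, -0.253, 0.278], [-0.002, 0.263, -0.965, 0.432], [0.0, 0.0, 0.0, 1.0]] [357.30203609   0.         321.29714693]
[316.71681739 207.05480968]
```

View pics/w0.png

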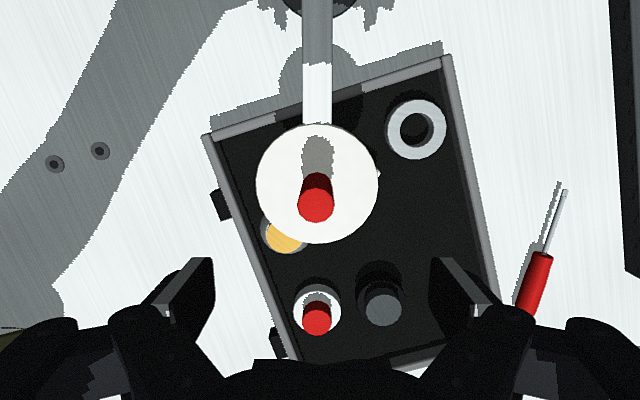

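The wrist view puts the handle's top at (316,205), against a prediction of (317,207), so its position is confirmed. Next I descend and cage it loosely.

```bash
python3 -m crank '[[4,-2,35,0],[4,-2,75,0],[4,-2,105,0],[4,-2,114,0],[4,-2,114,0]]' && python3 -m crank '[[0,0,0,0],[0,0,0,0],[0,0,0,0],[0,0,0,0],[0,0,0,0]]' 0.4 20
python3 - <<'E'
from h import *
H=np.array([.567,.415]);p=np.array([.512,.219]);s=status.sense();M=R.from_quat(s["tcp_rot"])
a0=np.arctan2(*(p-H)[::-1]);r=.2
for d in np.arange(0.1,1.31,.1):
    q=H+r*np.array([np.cos(a0-d),np.sin(a0-d)]);w=np.r_[q,.175]
    print(round(d,2),np.round(w,3),(1000*M.inv().apply(w-s["tool_pos"])).round(0))
E
```

```text
clock: 2.95
tool_pos: [0.5129, 0.2174, 0.1756]
tcp_rot: [0.797, 0.604, -0.001, 0.0]
force: [-0.2, 0.4, 0.3]
grip_width: 0.0855
grip_force: 0.0
clock: 3.45
tool_pos: [0.5132, 0.2192, 0.1768]
tcp_rot: [0.797, 0.604, 0.0, 0.0]
force: [0.5, -0.3, -0.1]
grip_width: 0.034
grip_force: 0.0
0.1 [0.494 0.229 0.175] [  4. -21.   2.]
0.2 [0.476 0.237 0.175] [  7. -41.   2.]
0.3 [0.458 0.247 0.175] [ 12. -60.   2.]
0.4 [0.442 0.259 0.175] [ 19. -79.   2.]
0.5 [0.427 0.272 0.175] [ 28. -97.   2.]
0.6 [0.414 0.287 0.175] [  38. -114.    2.]
0.7 [0.402 0.303 0.175] [  50. -130.    2.]
0.8 [0.391 0.32  0.175] [  64. -145.    2.]
0.9 [0.383 0.338 0.175] [  79. -158.    2.]
1.0 [0.376 0.356 0.175] [  95. -169.    2.]
1.1 [0.371 0.376 0.175] [ 112. -179.    2.]
1.2 [0.368 0.396 0.175] [ 131. -187.    2.]
1.3 [0.367 0.416 0.175] [ 150. -194.    2.]
```

```bash
python3 -m crank '[[2,-10,0,0.05],[4,-21,0,0.1],[7,-41,0,0.2],[12,-60,0,0.3],[19,-79,0,0.4],[28,-97,0,0.5],[38,-114,0,0.6],[50,-130,0,0.7],[57,-138,0,0.75],[64,-145,0,0.8],[71,-151,0,0.85],[71,-151,0,0.85]]'
python3 - <<'E'
from h import *
H=np.array([.567,.415]);s=status.sense();M=R.from_quat(s["tcp_rot"]);print(yaw(),s["joint_pos"])
a0=np.arctan2(.219-.415,.512-.567);r=.2
for d in np.arange(0.9,1.36,.05):
    w=np.r_[H+r*np.array([np.cos(a0-d),np.sin(a0-d)]),.175]
    print(round(d,2),(1000*M.inv().apply(w-s["tool_pos"])).round(0))
E
```

```text
clock: 4.65
tool_pos: [0.386, 0.3298, 0.1765]
tcp_rot: [0.975, 0.223, 0.0, -0.001]
force: [0.7, -0.5, -1.2]
grip_width: 0.0341
grip_force: 0.0
[ 25.79859147 -64.20137521] [-0.70692378  0.62128229 -0.14413868  1.97473472  0.15794197  0.55518398
 -2.07938189]
0.9 [ 0. -9.  1.]
0.95 [  1. -19.   1.]
1.0 [  2. -28.   1.]
1.05 [  4. -38.   1.]
1.1 [  6. -48.   2.]
1.15 [  9. -58.   2.]
1.2 [ 12. -67.   2.]
1.25 [ 16. -76.   2.]
1.3 [ 20. -85.   2.]
1.35 [ 25. -94.   2.]
```

```bash
python3 -m crank '[[0,-9,0,0.05],[1,-14,0,0.08],[1,-19,0,0.1],[2,-24,0,0.12],[2,-28,0,0.15],[2,-28,0,0.15]]'; python3 -m crank '[[1,-4,0,0.02],[2,-8,0,0.05],[2,-8,0,0.05]]';python3 -m crank '[[1,-4,0,0.02],[2,-8,0,0.02],[2,-8,0,0.02]]'
python3 - <<'E'
from h import *
s=status.sense();print(s["joint_pos"])
cv2.imwrite("pics/w1.png",get_image("wrist")[:,:,::-1])
E
```

```text
clock: 5.25
tool_pos: [0.3762, 0.3552, 0.1763]
tcp_rot: [0.989, 0.148, 0.0, -0.0]
force: [-0.2, -0.8, -0.3]
grip_width: 0.0339
grip_force: 0.0
clock: 5.55
tool_pos: [0.3768, 0.357, 0.1759]
tcp_rot: [0.993, 0.121, -0.001, 0.005]
force: [2.2, -10.0, 5.1]
grip_width: 0.0343
grip_force: 5.1
clock: 5.85
tool_pos: [0.377, 0.3569, 0.1756]
tcp_rot: [0.994, 0.109, -0.003, 0.011]
force: [2.0, -24.0, 14.5]
grip_width: 0.034
grip_force: 12.1
[-0.81847276  0.63957076 -0.05839987  1.92702442  0.08316199  0.59738903
 -2.28704012]
```

View pics/w1.png

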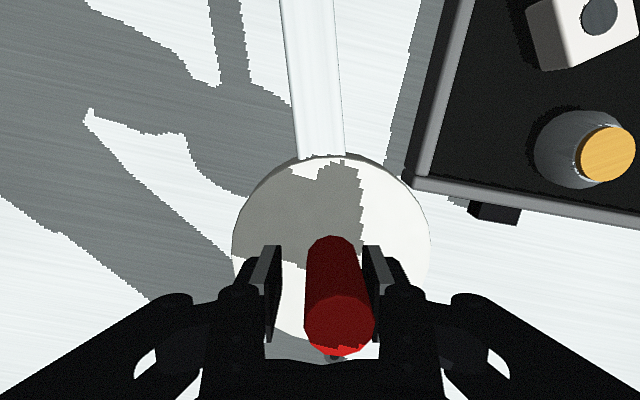

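The shut-off contact force (24 N) shows the lamp is at its stop. It is clear of the tray in this view, with the lamp at (330,255) and the tray corner at (410,180). Next I back off, open and rise.

```bash
python3 -m crank '[[0,6,0,0],[-1,10,0,0],[-1,10,0,0]]' && python3 -m crank '[[0,0,0,0],[0,0,0,0],[0,0,0,0],[0,0,0,0],[0,0,-40,0],[0,0,-90,0],[0,0,-140,0],[0,0,-170,0],[0,0,-170,0]]' 1
python3 - <<'E'
from h import *
print(yaw(),totool((.45,.05,.38)),totool((.47,-.21,.38)))
E
```

```text
clock: 6.2
tool_pos: [0.3774, 0.3571, 0.1758]
tcp_rot: [0.994, 0.112, -0.001, 0.003]
force: [1.6, -8.8, 1.6]
grip_width: 0.0341
grip_force: 4.0
clock: 7.1
tool_pos: [0.379, 0.3633, 0.351]
tcp_rot: [0.993, 0.114, 0.004, -0.004]
force: [0.9, 0.6, -0.6]
grip_width: 0.0855
grip_force: 0.0
[ 13.05932145 -76.93753125] [ -1.4 321.  -31. ] [-40.6 578.8 -33. ]
```

```bash
python3 -m crank '[[0,50,-15,-0.1],[0,100,-30,-0.2],[0,150,-31,-0.3],[-1,200,-31,-0.4],[-1,250,-31,-0.5],[-1,300,-31,-0.6],[-5,345,-31,-0.7],[-12,395,-31,-0.8],[-19,440,-31,-0.9],[-27,490,-31,-1.0],[-35,540,-31,-1.08],[-41,579,-31,-1.08]]'
python3 - <<'E'
from h import *
print(yaw(),status.sense()["joint_pos"].round(2) if hasattr(status.sense()["joint_pos"],'round') else status.sense()["joint_pos"])
cv2.imwrite("pics/w2.png",get_image("wrist")[:,:,::-1])
t=get_image("top");cv2.imwrite("pics/top1.png",t[:,:,::-1])
E
```

```text
clock: 8.3
tool_pos: [0.4673, -0.2155, 0.3762]
tcp_rot: [0.794, 0.608, -0.001, -0.0]
force: [0.6, 0.1, -0.0]
grip_width: 0.0854
grip_force: 0.0
[ 74.91179744 -15.0882433 ] [ 0.43  0.38 -0.13  1.67  0.05  1.09  0.02]
```

View pics/w2.png

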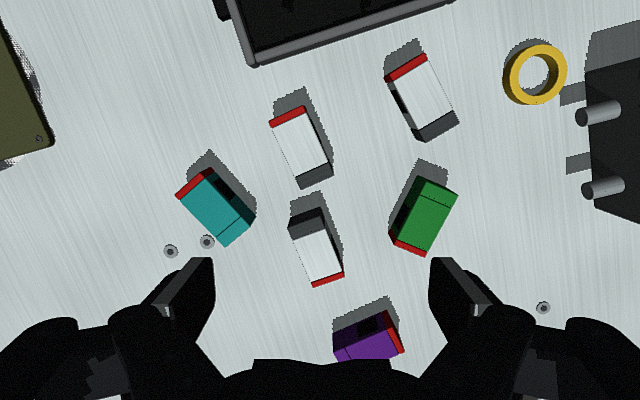

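View pics/top1.png

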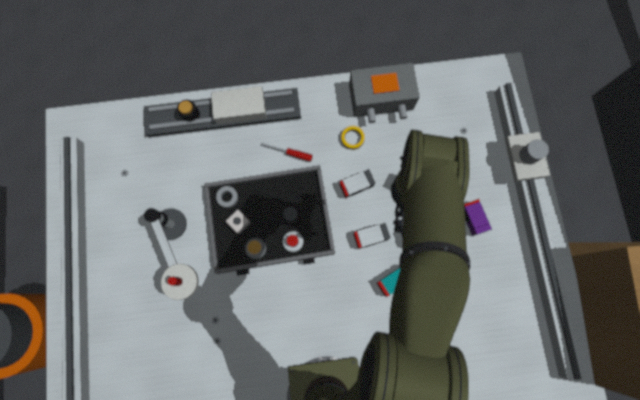

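The wrist view shows three aluminium modules: m1 (red end (406,67), foot (440,130)), m2 (red (287,116), foot (317,183)) and m3 (red (328,281), foot (306,222)). Turquoise (215,208), green (423,217) and purple (368,335) are excluded. The top view shows the lamp at (178,280), clear of the tray, and the tray contents standing.

```bash
python3 - <<'E'
from h import *
im=cv2.imread("pics/w2.png");m=camera_model("wrist");print(np.round(m["pose"],3)[:3,3])
Q={"m1":[(385,79),(425,54),(459,121),(424,141)],"m2":[(270,124),(303,106),(333,178),(301,189)],"m3":[(344,275),(312,286),(289,222),(322,214)]}
for k,q in Q.items():
    P=np.array([ray("wrist",*a,.05,m)[:2] for a in q]);print(k,P.mean(0).round(3),"sides mm",[int(1000*np.linalg.norm(P[i]-P[(i+1)%4])) for i in range(4)],"axis foot->top deg",np.degrees(np.arctan2(*((P[0]+P[1])-(P[2]+P[3]))[::-1])).round(1))
# overlay guesses for refinement via local optimisation of red blob centres
c=cv2.resize(im[40:300,260:470],None,fx=2.3,fy=2.3,interpolation=cv2.INTER_CUBIC)
for k,q in Q.items(): cv2.polylines(c,[((np.array(q)-[260,40])*2.3).astype(int)],True,(255,0,255),1)
cv2.imwrite("pics/w2c.png",c)
E
```

```text
[ 0.485 -0.156  0.518]
m1 [ 0.61  -0.183] sides mm [55, 93, 49, 93] axis foot->top deg 108.0
m2 [ 0.445 -0.203] sides mm [48, 100, 45, 93] axis foot->top deg 97.8
m3 [ 0.425 -0.343] sides mm [49, 102, 46, 96] axis foot->top deg -87.3
```

View pics/w2c.png

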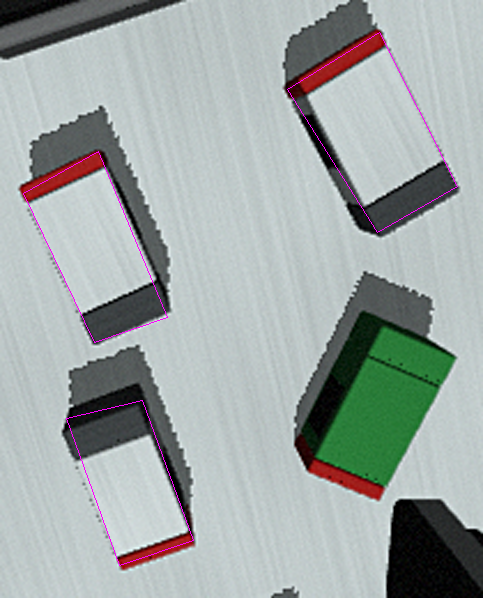

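```bash
cat > mod.py <<'E'
from h import *
def fit(q,m,z=.05):
    P=np.array([ray("wrist",*a,z,m)[:2] for a in q]);a=(P[0]+P[1])-(P[2]+P[3]);a/=np.linalg.norm(a);c=P.mean(0)
    print(c.round(4),"sides",[int(1000*np.linalg.norm(P[i]-P[(i+1)%4])) for i in range(4)],"axis",np.degrees(np.arctan2(a[1],a[0])).round(1));return c,a
def grasp(c,a,s=.035):
    g=c+s*a;y=yaw()[0];d=np.degrees(np.arctan2(a[1],a[0]))-y;d=(d+90)%180-90
    print("grip pt",g.round(4),"tool turn rad",-np.radians(d).round(3),"above",totool((*g,.15)),"down",totool((*g,.006)))
E
python3 - <<'E'
from mod import *
m=camera_model("wrist")
for q in ([(300,82),(381,30),(458,186),(380,234)],[(22,190),(101,152),(169,315),(94,343)],[(194,545),(121,569),(64,430),(139,402)]):
    q=np.array(q)/2.3+[260,40]; grasp(*fit(q,m))
E
```

```text
[ 0.6123 -0.1829] sides [49, 94, 49, 94] axis 105.6
grip pt [ 0.6029 -0.1492] tool turn rad -0.547 above [105.4 112.5 225.3] down [106.  112.7 369.3]
[ 0.4451 -0.2022] sides [48, 98, 46, 95] axis 97.7
grip pt [ 0.4404 -0.1675] tool turn rad -0.408 above [ 43.8 -39.  225.7] down [ 44.4 -38.8 369.7]
[ 0.4236 -0.3462] sides [48, 98, 48, 99] axis -85.6
grip pt [ 0.4263 -0.381 ] tool turn rad -0.351 above [-165.5    5.1  226.4] down [-165.     5.3  370.4]
```

```bash
python3 -m crank '[[25,27,30,-0.12],[50,55,65,-0.25],[75,82,110,-0.38],[95,105,155,-0.5],[106,113,200,-0.54],[106,113,240,-0.54],[106,113,280,-0.54],[106,113,320,-0.54],[106,113,350,-0.54],[106,113,366,-0.54],[106,113,369,-0.54],[106,113,369,-0.54]]' 1
python3 - <<'E'
from h import *
print(yaw(),totool((.6029,-.1492,.006)))
cv2.imwrite("pics/w3.png",get_image("wrist")[:,:,::-1])
E
```

```text
clock: 9.6
tool_pos: [0.6051, -0.1391, 0.0086]
tcp_rot: [0.603, 0.798, 0.0, 0.0]
force: [0.5, 0.3, 0.1]
grip_width: 0.0853
grip_force: 0.0
[105.89167301  15.8916702 ] [-9.1 -4.9  2.6]
```

View pics/w3.png

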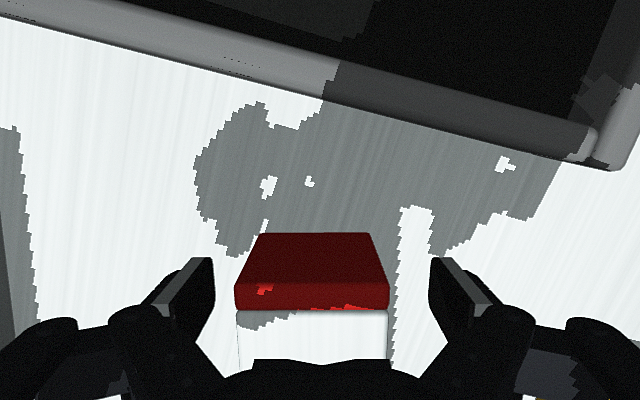

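The module's red end is centred between the fingers at (312,270) and aligned. Now I shift 8 mm, grip at 20 N and lift straight up.

```bash
python3 -m crank '[[-8,-4,2,0],[-8,-4,2,0]]' && python3 -m crank '[[0,0,0,0],[0,0,0,0],[0,0,0,0],[0,0,0,0],[0,0,0,0]]' 0 20 && python3 -m crank '[[0,0,-10,0],[0,0,-20,0],[0,0,-30,0],[0,0,-40,0],[0,0,-50,0],[0,0,-55,0],[0,0,-60,0],[0,0,-65,0],[0,0,-65,0],[0,0,-65,0]]'
python3 - <<'E'
from h import *
cv2.imwrite("pics/s1.png",cv2.resize(get_image("scene")[140:320,180:420,::-1],None,fx=3,fy=3,interpolation=cv2.INTER_CUBIC))
E
```

```text
clock: 9.85
tool_pos: [0.6033, -0.151, 0.0075]
tcp_rot: [0.604, 0.797, -0.001, 0.001]
force: [-1.2, 0.1, 0.5]
grip_width: 0.0852
grip_force: 0.0
clock: 10.35
tool_pos: [0.6036, -0.1481, 0.0068]
tcp_rot: [0.603, 0.798, 0.0, 0.0]
force: [0.2, 0.5, 4.4]
grip_width: 0.0496
grip_force: 22.1
clock: 11.35
tool_pos: [0.603, -0.1483, 0.0712]
tcp_rot: [0.603, 0.798, -0.0, -0.0]
force: [1.0, 0.1, -4.9]
grip_width: 0.0497
grip_force: 21.9
```

View pics/s1.png

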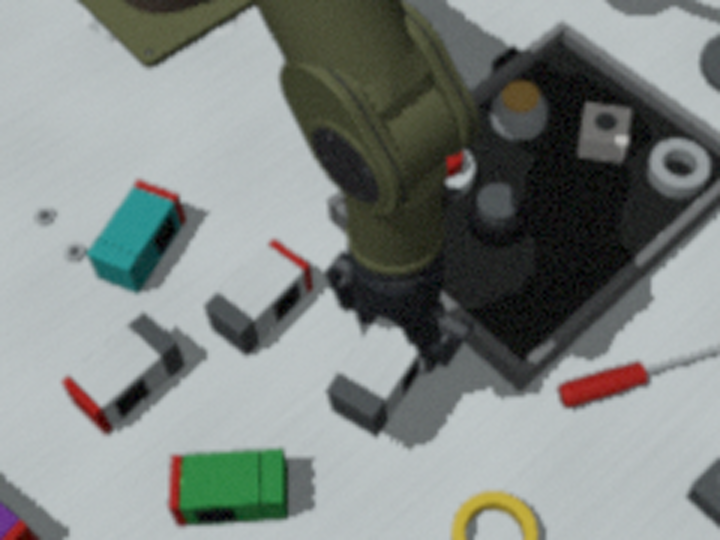

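The module was carried up level rather than pivoting: the pads hold too much torque, and the force equals the full weight. I'll lower it and loosen the pinch through the opening value.

```bash
python3 -m crank '[[0,0,20,0],[0,0,40,0],[0,0,57,0],[0,0,60,0],[0,0,60,0]]'; python3 -m crank '[[0,0,0,0],[0,0,0,0],[0,0,0,0]]' 0.57 20;  python3 -m crank '[[0,0,0,0],[0,0,0,0],[0,0,0,0]]' 0.58 20; python3 -m crank '[[0,0,0,0],[0,0,0,0],[0,0,0,0]]' 0.583 20
```

```text
clock: 11.9
tool_pos: [0.6028, -0.1482, 0.0109]
tcp_rot: [0.603, 0.798, -0.0, -0.0]
force: [-0.5, -1.0, -3.9]
grip_width: 0.0499
grip_force: 22.4
clock: 12.2
tool_pos: [0.6035, -0.1485, 0.0119]
tcp_rot: [0.603, 0.798, 0.0, 0.0]
force: [0.4, 0.1, -4.9]
grip_width: 0.0499
grip_force: 22.4
clock: 12.5
tool_pos: [0.6031, -0.1483, 0.0114]
tcp_rot: [0.603, 0.798, -0.0, 0.0]
force: [-0.9, 0.4, -3.6]
grip_width: 0.0498
grip_force: 22.4
clock: 12.8
tool_pos: [0.6031, -0.1483, 0.0114]
tcp_rot: [0.603, 0.798, -0.0, 0.0]
force: [0.1, 0.2, -3.9]
grip_width: 0.0497
grip_force: 16.2
```

```bash
python3 -m crank '[[0,0,-10,0],[0,0,-20,0],[0,0,-20,0],[0,0,-20,0]]' 0.584 20; python3 -m crank '[[0,0,0,0],[0,0,0,0],[0,0,0,0]]' 0.585 20;  python3 -m crank '[[0,0,0,0],[0,0,0,0],[0,0,0,0]]' 0.586 20; python3 - <<'E'
from bench import status
print(status.sense()["ft_torque"])
E
```

```text
clock: 13.2
tool_pos: [0.6041, -0.1479, 0.0327]
tcp_rot: [0.603, 0.798, 0.001, 0.001]
force: [-0.6, 1.7, 2.1]
grip_width: 0.0498
grip_force: 9.9
clock: 13.5
tool_pos: [0.6037, -0.1472, 0.0314]
tcp_rot: [0.602, 0.798, 0.001, 0.0]
force: [-0.2, 3.1, 1.7]
grip_width: 0.0499
grip_force: 3.4
clock: 13.8
tool_pos: [0.6033, -0.1482, 0.0312]
tcp_rot: [0.603, 0.798, 0.0, 0.0]
force: [1.1, 1.8, 1.3]
grip_width: 0.0499
grip_force: 2.8
[ 0.5234272  -0.20989152  0.11605258]
```

It pivots at a pinch of about 10 N. I'll lift with that pinch.

```bash
python3 -m crank '[[0,0,0,0],[0,0,-8,0],[0,0,-16,0],[0,0,-24,0],[0,0,-32,0],[0,0,-40,0],[0,0,-46,0],[0,0,-52,0],[0,0,-58,0],[0,0,-60,0],[0,0,-60,0],[0,0,-60,0]]' 0.584 20
python3 - <<'E'
from h import *
print(status.sense()["ft_torque"])
cv2.imwrite("pics/s2.png",cv2.resize(get_image("scene")[180:300,230:400,::-1],None,fx=3,fy=3,interpolation=cv2.INTER_CUBIC))
E
```

```text
clock: 15.0
tool_pos: [0.6029, -0.1484, 0.0911]
tcp_rot: [0.603, 0.798, -0.0, -0.0]
force: [0.4, 1.2, -4.4]
grip_width: 0.0501
grip_force: 3.8
[-0.03504802  0.01830133 -0.0238624 ]
```

View pics/s2.png

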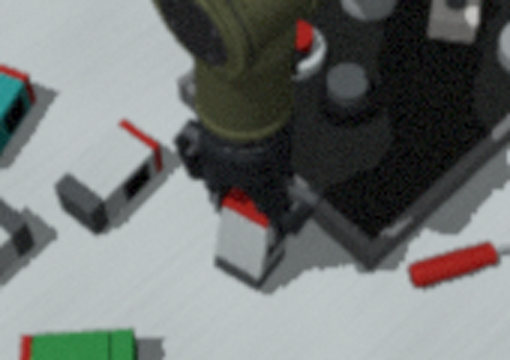

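The module now hangs upright with its red top at (240,205), and the torque is near zero. I'll tighten the grip and work out free foam spots.

```bash
python3 -m crank '[[0,0,0,0],[0,0,0,0],[0,0,0,0]]' 0 50; python3 - <<'E'
from h import *
N={k:ray("top",u,v,z)[:2] for k,u,v,z in[("ring",227,197,.042),("corner",237,220,.056),("cone",256,247,.06),("clamp",292,241,.062),("collar",290,214,.065)]}
w=camera_model("wrist");w=dict(w);w["pose"]=[[0.963,-0.258,-0.072,0.531],[-0.268,-0.93,-0.253,0.278],[-0.002,0.263,-0.965,0.432],[0,0,0,1]]
for k,u,v,z in[("ring",416,130,.042),("clamp",317,321,.062),("collar",385,310,.065),("tray far left",205,135,.04),("tray top right",452,57,.04)]: print("w0",k,ray("wrist",u,v,z,w)[:2].round(3))
for k,p in N.items(): print(k,p.round(3))
r={"ring":32,"corner":36,"cone":31,"clamp":30,"collar":30}
# tray centre, candidate grid: margin from module half diag 35.5
c=np.array([.539,.109]);g=[]
for x in np.arange(.43,.65,.01):
    for y in np.arange(-.04,.26,.01):
        wall=min(.1275-abs(x-c[0]),.17-abs(y-c[1]))*1000-35
        nb=min(1000*np.hypot(*(N[k]-[x,y]))-r[k]-35 for k in N)
        g.append((min(wall,nb),x,y))
g.sort(reverse=True);sel=[]
for q in g:
    if all(np.hypot(q[1]-s[1],q[2]-s[2])>.1 for s in sel): sel.append(q)
    if len(sel)==8: break
print(np.round(sel,2)); print(yaw())
E
```

```text
clock: 15.35
tool_pos: [0.603, -0.1483, 0.0911]
tcp_rot: [0.603, 0.798, -0.0, -0.0]
force: [0.1, -0.5, -4.9]
grip_width: 0.0488
grip_force: 54.4
w0 ring [0.621 0.227]
w0 clamp [0.46  0.044]
w0 collar [0.54  0.039]
w0 tray far left [0.401 0.283]
w0 tray top right [0.672 0.289]
ring [0.619 0.226]
corner [0.542 0.2  ]
cone [0.453 0.151]
clamp [0.457 0.044]
collar [0.537 0.04 ]
[[ 2.872e+01  6.000e-01  1.100e-01]
 [ 1.798e+01  6.100e-01  0.000e+00]
 [ 1.331e+01  4.600e-01  2.300e-01]
 [ 6.000e+00  4.900e-01 -2.000e-02]
 [ 3.070e+00  5.000e-01  1.000e-01]
 [-1.334e+01  5.700e-01  2.500e-01]]
[105.87080746  15.87080865]
```

```bash
python3 -m crank '[[0,0,-40,0],[0,0,-80,0.05],[0,0,-80,0.1],[0,0,-80,0.15],[0,0,-80,0.2],[0,0,-80,0.277],[0,0,-80,0.277]]'; python3 - <<'E'
from h import *
print(yaw(),totool((.6,.107,.171)),totool((.6,.107,.1)))
E
```

```text
clock: 16.05
tool_pos: [0.6029, -0.1481, 0.1712]
tcp_rot: [0.707, 0.707, -0.0, -0.0]
force: [-0.2, -0.2, -4.9]
grip_width: 0.0489
grip_force: 55.1
[9.00003465e+01 3.42295275e-04] [ 2.551e+02 -2.900e+00  2.000e-01] [255.1  -2.9  71.2]
```

```bash
python3 -m crank '[[25,0,0,0],[60,0,0,0],[100,0,0,0],[140,-1,0,0],[180,-2,0,0],[220,-3,0,0],[245,-3,0,0],[255,-3,0,0],[255,-3,0,0],[255,-3,30,0],[255,-3,60,0],[255,-3,60,0]]'; python3 - <<'E'
from h import *
print(status.sense()["ft_torque"],totool((.6,.107,.09)))
cv2.imwrite("pics/w4.png",get_image("wrist")[:,:,::-1])
E
```

```text
clock: 17.25
tool_pos: [0.5969, 0.1027, 0.1077]
tcp_rot: [0.708, 0.706, -0.005, -0.001]
force: [-2.0, 0.1, -3.9]
grip_width: 0.0491
grip_force: 54.9
[-0.03490342  0.15360432  0.02950233] [ 4.3  3.2 17.6]
```

View pics/w4.png

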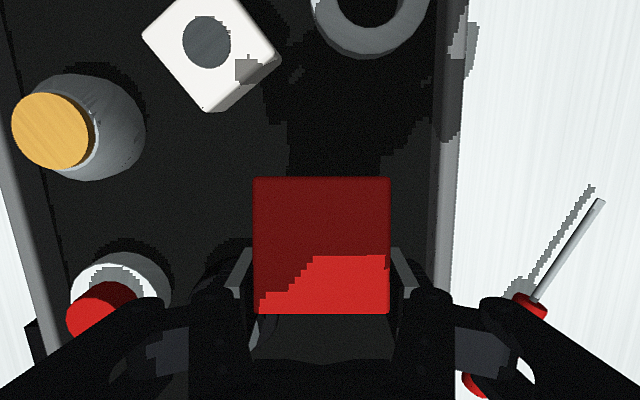

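The red top is square-on at (320,245), and the foam around it is free. Now I lower it to contact.

```bash
python3 -m crank '[[4,3,8,0],[4,3,14,0],[4,3,18,0],[4,3,18,0]]'; python3 -m crank '[[0,0,2,0],[0,0,3,0],[0,0,3,0]]';  python3 -m crank '[[0,0,1,0],[0,0,2,0],[0,0,2,0]]'
```

```text
clock: 17.7
tool_pos: [0.6057, 0.1107, 0.0985]
tcp_rot: [0.707, 0.707, 0.002, 0.002]
force: [-4.2, -3.0, 23.8]
grip_width: 0.0496
grip_force: 58.8
clock: 18.0
tool_pos: [0.6059, 0.1099, 0.0981]
tcp_rot: [0.708, 0.707, 0.002, 0.003]
force: [-8.9, -3.8, 43.2]
grip_width: 0.0493
grip_force: 61.4
clock: 18.3
tool_pos: [0.6064, 0.1085, 0.0974]
tcp_rot: [0.708, 0.706, 0.002, 0.004]
force: [-10.7, -7.6, 51.0]
grip_width: 0.0492
grip_force: 63.3
```

Contact came at z ≈ 0.099, because the module slipped in the pads while pivoting. I unload, open and rise.

```bash
python3 -m crank '[[0,0,-4,0],[0,0,-8,0],[0,0,-8,0],[0,0,-8,0]]'; python3 -m crank '[[0,0,0,0],[0,0,0,0],[0,0,0,0],[0,0,0,0],[0,0,0,0],[0,0,-15,0],[0,0,-40,0],[0,0,-80,0],[0,0,-120,0],[0,0,-160,0],[0,0,-160,0]]' 0.8 20
python3 - <<'E'
from h import *
print(yaw(),status.sense()["tool_pos"],totool((.46,-.13,.25)))
E
```

```text
clock: 18.7
tool_pos: [0.6045, 0.1107, 0.0979]
tcp_rot: [0.707, 0.707, 0.001, 0.001]
force: [-0.9, -2.2, 10.7]
grip_width: 0.049
grip_force: 58.1
clock: 19.8
tool_pos: [0.6069, 0.1116, 0.2636]
tcp_rot: [0.707, 0.707, 0.006, 0.003]
force: [0.7, 0.2, -0.5]
grip_width: 0.0683
grip_force: 0.0
[ 8.99713013e+01 -3.10942809e-02] [0.60691458 0.11161048 0.26359563] [-241.7 -146.9   10.9]
```

```bash
python3 -m crank '[[-20,-10,-40,0],[-60,-25,-80,0.05],[-105,-45,-113,0.1],[-150,-65,-113,0.15],[-195,-85,-113,0.2],[-235,-100,-113,0.25],[-275,-118,-113,0.263],[-310,-133,-113,0.263],[-327,-140,-113,0.263],[-327,-140,-113,0.263],[-327,-140,-113,0.263]]' 1
cat > red.py <<'E'
from h import *
def reds(im,n,m,z,amin=60):
    h=cv2.cvtColor(im,cv2.COLOR_RGB2HSV);k=(((h[...,0]<8)|(h[...,0]>172))&(h[...,1]>140)&(h[...,2]>60)).astype(np.uint8)
    for i,(x,y,w,hh,a) in enumerate(cv2.connectedComponentsWithStats(k)[2]):
        if i and a>amin:
            c,(d1,d2),an=cv2.minAreaRect(np.argwhere(cv2.connectedComponents(k)[1]==i)[:,::-1].astype(np.float32));print(n,np.round(c,1),(round(d1,1),round(d2,1)),a,"world",ray(n,*c,z,m)[:2].round(4))
E
python3 - <<'E'
from red import *
print(status.sense()["tool_pos"],yaw())
m=camera_model("wrist");im=get_image("wrist");cv2.imwrite("pics/w5.png",im[:,:,::-1])
reds(im,"wrist",m,.05);print("ref w2");reds(cv2.imread("pics/w2.png")[:,:,::-1].copy(),"wrist",m,.05)
t=get_image("top");cv2.imwrite("pics/top2.png",t[:,:,::-1]);reds(t,"top",camera_model("top"),.12,10)
E
```

```text
clock: 20.9
tool_pos: [0.4632, -0.2155, 0.3696]
tcp_rot: [0.794, 0.608, 0.0, -0.0]
force: [0.3, -0.3, 0.3]
grip_width: 0.0852
grip_force: 0.0
[ 0.4632285  -0.21553508  0.36956707] [ 74.93918386 -15.06083653]
wrist [288.8 115.6] (7.9, 38.6) 305 world [ 0.4382 -0.1512]
wrist [189.5 186.2] (7.6, 34.7) 258 world [ 0.2858 -0.2042]
wrist [413.6 249.3] (33.9, 6.1) 208 world [ 0.5546 -0.3692]
wrist [329.5 281. ] (5.6, 33.8) 184 world [ 0.4297 -0.3857]
wrist [398.2 342.4] (27.7, 6.3) 177 world [ 0.5033 -0.5101]
ref w2
wrist [408.   66.3] (8.1, 41.9) 325 world [ 0.5945 -0.133 ]
wrist [286.7 116. ] (7.8, 38.0) 295 world [ 0.4355 -0.151 ]
wrist [189.1 185.6] (7.5, 33.6) 249 world [ 0.2855 -0.2033]
wrist [410.  247.9] (33.4, 6.0) 203 world [ 0.5503 -0.3659]
wrist [327.4 279.1] (5.5, 33.5) 177 world [ 0.4275 -0.382 ]
wrist [395.1 340.2] (28.2, 6.3) 174 world [ 0.4996 -0.5052]
top [298.6 154.3] (24.6, 5.5) 130 world [ 0.7005 -0.0079]
top [262.4 190.4] (17.9, 18.8) 311 world [0.606  0.1085]
top [470.9 202.6] (1.5, 14.6) 21 world [ 0.4922 -0.4809]
top [356.8 239.3] (14.9, 2.5) 43 world [ 0.4305 -0.1407]
top [292.  240.5] (9.0, 10.0) 88 world [0.4507 0.0407]
top [174. 281.] (6.0, 12.0) 72 world [0.3817 0.3767]
top [381.7 286.9] (10.8, 3.8) 39 world [ 0.2911 -0.1895]
```

```bash
python3 - <<'E'
from mod import *
a=np.radians(97.7);grasp(np.array([.4451,-.2022]),np.array([np.cos(a),np.sin(a)]),.027)
a=np.radians(-85.6);grasp(np.array([.4236,-.3462]),np.array([np.cos(a),np.sin(a)]),.027)
E
```

```text
grip pt [ 0.4415 -0.1754] tool turn rad -0.394 above [ 31.7 -31.7 219.4] down [ 31.6 -31.7 363.4]
grip pt [ 0.4257 -0.3731] tool turn rad -0.337 above [-163.4    3.9  219.2] down [-163.5    3.8  363.2]
```

```bash
python3 -m crank '[[10,-10,40,-0.1],[20,-20,80,-0.2],[32,-32,125,-0.3],[32,-32,170,-0.394],[32,-32,215,-0.394],[32,-32,260,-0.394],[32,-32,300,-0.394],[32,-32,335,-0.394],[32,-32,358,-0.394],[32,-32,363,-0.394],[32,-32,363,-0.394]]' 1 && python3 -m crank '[[0,0,0,0],[0,0,0,0],[0,0,0,0],[0,0,0,0],[0,0,0,0]]' 0 20 && python3 -m crank '[[0,0,-10,0],[0,0,-20,0],[0,0,-20,0],[0,0,-20,0]]'
```

```text
clock: 22.1
tool_pos: [0.4409, -0.1759, 0.0059]
tcp_rot: [0.659, 0.753, 0.0, -0.001]
force: [0.6, -0.2, 0.6]
grip_width: 0.0855
grip_force: 0.0
clock: 22.6
tool_pos: [0.4416, -0.1773, 0.0077]
tcp_rot: [0.659, 0.752, 0.001, 0.001]
force: [0.5, 0.8, 5.2]
grip_width: 0.0498
grip_force: 20.1
clock: 23.0
tool_pos: [0.4407, -0.1772, 0.0267]
tcp_rot: [0.659, 0.752, 0.0, 0.0]
force: [-0.4, 0.1, -5.4]
grip_width: 0.0502
grip_force: 22.2
```

```bash
python3 -m crank '[[0,0,0,0],[0,0,0,0],[0,0,0,0],[0,0,0,0]]' 0.583 20; python3 -m crank '[[0,0,0,0],[0,0,0,0],[0,0,0,0]]' 0.584 20
```

```text
clock: 23.4
tool_pos: [0.4404, -0.1771, 0.0261]
tcp_rot: [0.659, 0.752, -0.0, -0.0]
force: [-0.4, 0.3, -5.4]
grip_width: 0.0496
grip_force: 16.0
clock: 23.7
tool_pos: [0.4406, -0.1773, 0.0264]
tcp_rot: [0.659, 0.752, -0.0, 0.0]
force: [-0.1, 0.1, -3.5]
grip_width: 0.05
grip_force: 9.3
```

```bash
python3 -m crank '[[0,0,0,0],[0,0,-5,0],[0,0,-10,0],[0,0,-15,0],[0,0,-20,0],[0,0,-20,0]]' 0.584 20; python3 -m crank '[[0,0,-7,0],[0,0,-14,0],[0,0,-21,0],[0,0,-28,0],[0,0,-35,0],[0,0,-40,0],[0,0,-45,0],[0,0,-45,0]]' 0.584; python3 - <<'E'
from red import *
print(status.sense()["ft_torque"])
im=get_image("wrist");cv2.imwrite("pics/w6.png",im[:,:,::-1]);reds(im,"wrist",camera_model("wrist"),.1)
E
```

```text
clock: 24.3
tool_pos: [0.4407, -0.177, 0.0473]
tcp_rot: [0.659, 0.752, 0.0, 0.0]
force: [-0.6, 1.0, 5.1]
grip_width: 0.05
grip_force: 9.6
clock: 25.1
tool_pos: [0.4408, -0.1773, 0.0919]
tcp_rot: [0.659, 0.752, 0.0, 0.001]
force: [-0.1, -0.5, -5.7]
grip_width: 0.0498
grip_force: 8.0
[ 0.00417845 -0.06829884 -0.06063933]
wrist [321. 246.] (162.0, 164.0) 25953 world [ 0.4389 -0.1655]
wrist [ 37.4 240.1] (21.8, 83.5) 1452 world [ 0.326  -0.1778]
```

```bash
python3 -m crank '[[0,0,0,0],[0,0,0,0],[0,0,0,0],[0,0,-40,0],[0,0,-80,0.05],[0,0,-80,0.134],[0,0,-80,0.134]]' 0 50; python3 - <<'E'
from h import *
print(yaw(),totool((.61,0.0,.172)),status.sense()["ft_torque"])
E
```

```text
clock: 25.85
tool_pos: [0.4408, -0.1773, 0.1721]
tcp_rot: [0.708, 0.706, 0.0, 0.001]
force: [-0.2, 0.7, -4.6]
grip_width: 0.0491
grip_force: 56.5
[89.79624978 -0.20366921] [177.9 168.5   0.3] [ 0.02104966 -0.00161618 -0.03188853]
```

```bash
python3 -m crank '[[20,19,0,0],[45,43,0,0],[75,71,0,0],[105,99,0,0],[135,128,0,0],[160,152,0,0],[178,168,0,0],[178,168,0,0],[178,168,0,0],[178,168,40,0],[178,168,70,0],[178,168,70,0]]'; python3 -m crank '[[0,0,6,0],[0,0,10,0],[0,0,13,0],[0,0,13,0]]'; python3 -m crank '[[0,0,2,0],[0,0,4,0],[0,0,4,0]]'
```

```text
clock: 27.05
tool_pos: [0.6035, -0.0014, 0.0966]
tcp_rot: [0.708, 0.706, -0.005, -0.004]
force: [-1.6, -0.3, -5.8]
grip_width: 0.0495
grip_force: 56.3
clock: 27.45
tool_pos: [0.6093, 0.0003, 0.0889]
tcp_rot: [0.708, 0.706, 0.0, 0.0]
force: [-0.7, 0.5, -4.8]
grip_width: 0.049
grip_force: 56.5
clock: 27.75
tool_pos: [0.6089, 0.0004, 0.0842]
tcp_rot: [0.708, 0.706, -0.0, -0.0]
force: [-0.2, -0.8, -6.2]
grip_width: 0.0493
grip_force: 56.5
```

```bash
python3 -m crank '[[0,0,2,0],[0,0,2,0]]'; python3 -m crank '[[0,0,2,0],[0,0,2,0]]'
```

```text
clock: 27.95
tool_pos: [0.6089, 0.0004, 0.0821]
tcp_rot: [0.708, 0.706, -0.0, -0.0]
force: [-0.3, -0.6, -5.2]
grip_width: 0.0498
grip_force: 56.5
clock: 28.15
tool_pos: [0.6093, 0.0004, 0.0808]
tcp_rot: [0.708, 0.706, 0.0, 0.0]
force: [-0.6, -0.3, -0.6]
grip_width: 0.0495
grip_force: 57.3
```

Contact begins at the expected height, so I release and return to the viewing pose.

```bash
python3 -m crank '[[0,0,1,0],[0,0,0,0],[0,0,0,0],[0,0,0,0],[0,0,0,0],[0,0,-15,0],[0,0,-40,0],[0,0,-80,0],[0,0,-120,0],[0,0,-160,0],[0,0,-160,0]]' 0.8 20
python3 - <<'E'
from h import *
print(yaw(),totool((.465,-.2155,.37)))
E
```

```text
clock: 29.25
tool_pos: [0.613, 0.0004, 0.2475]
tcp_rot: [0.708, 0.706, 0.005, 0.004]
force: [0.3, -0.9, 1.0]
grip_width: 0.0682
grip_force: 0.0
[89.80016308 -0.20035603] [-216.4 -145.7 -124.6]
```

```bash
python3 -m crank '[[-30,-20,-40,0],[-60,-40,-80,0.06],[-95,-64,-125,0.12],[-130,-88,-125,0.18],[-165,-112,-125,0.26],[-200,-135,-125,0.26],[-216,-145,-125,0.26],[-216,-145,-125,0.26],[-216,-145,-125,0.26]]' 1
python3 - <<'E'
from red import *
from mod import grasp
m=camera_model("wrist");im=get_image("wrist");cv2.imwrite("pics/w7.png",im[:,:,::-1]);print(yaw())
reds(im,"wrist",m,.05)
t=get_image("top");cv2.imwrite("pics/top3.png",t[:,:,::-1]);reds(t,"top",camera_model("top"),.12,10)
a=np.radians(-85.6);grasp(np.array([.4236,-.3462]),np.array([np.cos(a),np.sin(a)]),.027)
E
```

```text
clock: 30.15
tool_pos: [0.4636, -0.2144, 0.3656]
tcp_rot: [0.794, 0.608, 0.001, -0.0]
force: [0.1, -0.5, -0.5]
grip_width: 0.0854
grip_force: 0.0
[ 75.04844751 -14.95158756]
wrist [188.3 187.8] (7.7, 35.0) 261 world [ 0.2857 -0.2042]
wrist [414.1 251.2] (33.8, 6.1) 209 world [ 0.5546 -0.3692]
wrist [329.6 283.3] (5.4, 33.9) 184 world [ 0.4298 -0.386 ]
wrist [398.4 344.8] (28.6, 6.3) 179 world [ 0.503  -0.5101]
top [298.6 154.3] (24.6, 5.5) 130 world [ 0.7005 -0.0079]
top [304.4 183.4] (18.2, 18.7) 338 world [ 0.6109 -0.014 ]
top [262.5 190.5] (18.1, 18.8) 314 world [0.6056 0.1082]
top [470.9 202.8] (1.5, 14.6) 21 world [ 0.4918 -0.481 ]
top [292.  240.5] (9.0, 10.0) 86 world [0.4507 0.0407]
top [174. 281.] (6.0, 12.0) 74 world [0.3817 0.3767]
top [379.5 283.5] (3.0, 3.0) 12 world [ 0.3009 -0.185 ]
grip pt [ 0.4257 -0.3731] tool turn rad -0.337 above [-164.6    3.6  215.1] down [-164.8    3.6  359.1]
```

```bash
python3 -m crank '[[-45,1,15,-0.1],[-90,2,35,-0.2],[-135,3,65,-0.3],[-165,4,110,-0.337],[-165,4,155,-0.337],[-165,4,200,-0.337],[-165,4,245,-0.337],[-165,4,290,-0.337],[-165,4,330,-0.337],[-165,4,354,-0.337],[-165,4,359,-0.337],[-165,4,359,-0.337]]' 1 && python3 -m crank '[[0,0,0,0],[0,0,0,0],[0,0,0,0],[0,0,0,0],[0,0,0,0]]' 0 20 && python3 -m crank '[[0,0,-10,0],[0,0,-20,0],[0,0,-20,0],[0,0,-20,0]]'; python3 -m crank '[[0,0,0,0],[0,0,0,0],[0,0,0,0]]' 0.583 20; python3 -m crank '[[0,0,0,0],[0,0,0,0],[0,0,0,0],[0,0,0,0]]' 0.584 20
```

```text
clock: 31.45
tool_pos: [0.4253, -0.3744, 0.0057]
tcp_rot: [0.68, 0.733, 0.0, -0.001]
force: [-0.5, 0.6, 0.2]
grip_width: 0.0851
grip_force: 0.0
clock: 31.95
tool_pos: [0.4258, -0.3763, 0.008]
tcp_rot: [0.681, 0.733, 0.0, 0.002]
force: [1.8, 0.1, 7.8]
grip_width: 0.0497
grip_force: 21.6
clock: 32.35
tool_pos: [0.4247, -0.3767, 0.0273]
tcp_rot: [0.681, 0.733, -0.0, 0.001]
force: [0.6, -1.7, 3.6]
grip_width: 0.0498
grip_force: 22.6
clock: 32.65
tool_pos: [0.4247, -0.377, 0.0267]
tcp_rot: [0.681, 0.733, -0.0, 0.001]
force: [-0.3, -2.8, 5.4]
grip_width: 0.0498
grip_force: 22.8
clock: 33.05
tool_pos: [0.4247, -0.376, 0.0264]
tcp_rot: [0.681, 0.733, -0.0, 0.001]
force: [1.2, -4.8, 4.5]
grip_width: 0.0501
grip_force: 10.0
```

```bash
python3 -m crank '[[0,0,0,0],[0,0,-5,0],[0,0,-10,0],[0,0,-15,0],[0,0,-20,0],[0,0,-20,0]]' 0.584 20; python3 -m crank '[[0,0,-7,0],[0,0,-14,0],[0,0,-21,0],[0,0,-28,0],[0,0,-35,0],[0,0,-40,0],[0,0,-45,0],[0,0,-45,0]]' 0.584; python3 - <<'E'
from red import *
print(status.sense()["ft_torque"])
im=get_image("wrist");cv2.imwrite("pics/w8.png",im[:,:,::-1]);reds(im,"wrist",camera_model("wrist"),.1)
E
```

```text
clock: 33.65
tool_pos: [0.4243, -0.3752, 0.0469]
tcp_rot: [0.68, 0.733, 0.0, -0.0]
force: [-0.4, 0.7, -0.2]
grip_width: 0.0497
grip_force: 9.2
clock: 34.45
tool_pos: [0.4247, -0.3757, 0.092]
tcp_rot: [0.68, 0.733, 0.0, 0.001]
force: [0.5, 0.8, -4.7]
grip_width: 0.0501
grip_force: 6.8
[-0.04874075 -0.00855159  0.02843204]
wrist [538.2 226.7] (118.8, 30.4) 2349 world [ 0.5087 -0.3493]
wrist [321. 316.] (96.0, 146.0) 12697 world [ 0.4258 -0.3956]
```

The red patch is foreshortened, so this module hangs tilted. I'll set it down on the plate, let it right itself, and grip it again.

```bash
python3 -m crank '[[0,0,10,0],[0,0,20,0],[0,0,26,0],[0,0,26,0]]' 0.584 20; python3 -m crank '[[0,0,0,0],[0,0,0,0],[0,0,0,0],[0,0,0,0]]' 0.585; python3 -m crank '[[0,0,0,0],[0,0,0,0],[0,0,0,0],[0,0,0,0],[0,0,0,0],[0,0,0,0]]' 0.7 ; python3 - <<'E'
from red import *
im=get_image("wrist");cv2.imwrite("pics/w9.png",im[:,:,::-1]);reds(im,"wrist",camera_model("wrist"),.1)
E
```

```text
clock: 34.9
tool_pos: [0.4243, -0.3744, 0.0644]
tcp_rot: [0.68, 0.733, 0.0, -0.001]
force: [0.7, 2.3, -0.8]
grip_width: 0.0498
grip_force: 8.8
clock: 35.3
tool_pos: [0.4244, -0.3757, 0.065]
tcp_rot: [0.68, 0.733, -0.0, 0.0]
force: [-0.3, 2.1, -4.1]
grip_width: 0.0495
grip_force: 2.8
clock: 35.9
tool_pos: [0.4244, -0.3756, 0.0654]
tcp_rot: [0.68, 0.733, -0.0, 0.0]
force: [0.7, 0.7, -0.4]
grip_width: 0.0596
grip_force: 0.0
wrist [568.8 243.8] (142.1, 36.8) 3264 world [ 0.5024 -0.3466]
wrist [321.  287.5] (137.0, 152.0) 19731 world [ 0.4237 -0.3681]
```

View pics/w9.png

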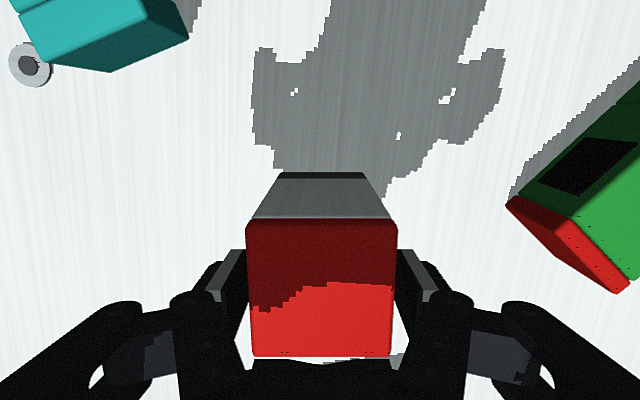

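It stands upright on the plate, with its red top at (321,287). I shift 7 mm, grip firmly and carry it.

```bash
python3 -m crank '[[7,0,0,0],[7,0,0,0]]'; python3 -m crank '[[0,0,0,0],[0,0,0,0],[0,0,0,0],[0,0,0,0],[0,0,-40,0],[0,0,-80,0],[0,0,-110,0.03],[0,0,-110,0.07],[0,0,-110,0.07]]' 0 50; python3 - <<'E'
from h import *
print(yaw(),status.sense()["ft_torque"],totool((.45,-.05,.175)),totool((.457,.232,.175)))
E
```

```text
clock: 36.15
tool_pos: [0.4238, -0.367, 0.0652]
tcp_rot: [0.68, 0.733, 0.0, -0.001]
force: [0.2, -0.1, 0.3]
grip_width: 0.0596
grip_force: 0.0
clock: 37.05
tool_pos: [0.4233, -0.3684, 0.1747]
tcp_rot: [0.706, 0.708, -0.0, -0.0]
force: [-0.4, 0.0, -6.9]
grip_width: 0.0495
grip_force: 55.9
[90.1746868   0.17469173] [0.07363721 0.02528981 0.03308423] [ 3.183e+02  2.760e+01 -3.000e-01] [ 6.003e+02  3.550e+01 -3.000e-01]
```

```bash
python3 -m crank '[[25,4,0,0],[65,8,0,0],[110,12,0,0],[155,16,0,0],[200,20,0,0],[245,24,0,0],[290,26,0,0],[335,28,0,0],[380,30,0,0],[425,31,0,0],[465,32,0,0],[500,33,0,0]]'; python3 - <<'E'
from red import *
print(totool((.457,.232,.175)),totool((.457,.232,.092)),yaw())
t=get_image("top");reds(t,"top",camera_model("top"),.12,10)
E
```

```text
clock: 38.25
tool_pos: [0.4532, 0.1337, 0.1732]
tcp_rot: [0.705, 0.709, -0.002, -0.001]
force: [0.3, -1.2, -3.9]
grip_width: 0.0493
grip_force: 55.8
[98.3  4.5 -1.9] [98.4  4.8 81.1] [90.37691913  0.37657996]
top [298.7 154.5] (24.3, 5.5) 130 world [ 0.7    -0.0081]
top [304.3 183.4] (18.2, 18.7) 334 world [ 0.6107 -0.014 ]
top [262.  190.5] (19.0, 18.0) 319 world [0.6058 0.1096]
top [422.3 192.7] (1.2, 12.5) 17 world [ 0.5393 -0.3478]
top [470.9 202.6] (1.4, 14.6) 20 world [ 0.4923 -0.4809]
top [262.  240.5] (15.0, 6.0) 68 world [0.4617 0.1244]
top [292.  240.5] (10.0, 9.0) 83 world [0.4507 0.0407]
top [171.5 280. ] (4.0, 5.0) 23 world [0.3853 0.3834]
top [382.3 288.1] (14.9, 3.2) 49 world [ 0.2875 -0.1908]
```

```bash
python3 -m crank '[[35,2,0,0],[65,3,0,0],[88,4,0,0],[98,4,0,0],[98,4,0,0],[98,4,0,0]]'; python3 -m crank '[[0,0,30,0],[0,0,60,0],[0,0,75,0],[0,0,82,0],[0,0,82,0],[0,0,82,0]]';  python3 -m crank '[[0,0,2,0],[0,0,3,0],[0,0,3,0]]'
```

```text
clock: 38.9
tool_pos: [0.4579, 0.2274, 0.1744]
tcp_rot: [0.706, 0.708, -0.002, 0.0]
force: [0.1, 0.4, -4.9]
grip_width: 0.0495
grip_force: 55.7
clock: 39.5
tool_pos: [0.4591, 0.2289, 0.0939]
tcp_rot: [0.706, 0.708, 0.0, 0.0]
force: [-0.1, 0.2, -4.1]
grip_width: 0.0495
grip_force: 55.5
clock: 39.8
tool_pos: [0.4586, 0.2297, 0.0906]
tcp_rot: [0.706, 0.709, 0.0, 0.0]
force: [0.2, 0.7, -3.9]
grip_width: 0.0493
grip_force: 55.6
```

```bash
python3 -m crank '[[0,0,2,0],[0,0,4,0],[0,0,4,0]]'; python3 -m crank '[[0,0,1,0],[0,0,2,0],[0,0,2,0]]'
```

```text
clock: 40.1
tool_pos: [0.4582, 0.2296, 0.086]
tcp_rot: [0.706, 0.709, -0.0, -0.0]
force: [0.8, -0.3, -4.5]
grip_width: 0.0492
grip_force: 55.6
clock: 40.4
tool_pos: [0.4584, 0.2298, 0.0855]
tcp_rot: [0.706, 0.709, 0.0, -0.0]
force: [-2.5, 0.2, 9.4]
grip_width: 0.0496
grip_force: 57.5
```

Contact made. I release, rise, move clear and take a final look from above.

```bash
python3 -m crank '[[0,0,-1,0],[0,0,-1,0],[0,0,-1,0],[0,0,-1,0],[0,0,-1,0],[0,0,-15,0],[0,0,-40,0],[0,0,-80,0],[0,0,-120,0],[0,0,-165,0],[0,0,-210,0],[0,0,-210,0]]' 0.75 20; python3 -m crank '[[-45,0,-20,0],[-90,0,-20,0],[-140,0,-20,0],[-190,0,-20,0],[-240,0,-20,0],[-290,0,-20,0],[-340,0,-20,0],[-390,0,-20,0],[-440,0,-20,0],[-480,0,-20,0],[-500,0,-20,0],[-500,0,-20,0]]'; python3 - <<'E'
from red import *
t=get_image("top");reds(t,"top",camera_model("top"),.12,10)
a=cv2.resize(t[150:310,130:340,::-1],None,fx=3,fy=3,interpolation=cv2.INTER_CUBIC);cv2.imwrite("pics/final.png",cv2.convertScaleAbs(a,alpha=1.6,beta=20))
E
```

```text
clock: 41.6
tool_pos: [0.4619, 0.2309, 0.2998]
tcp_rot: [0.706, 0.708, 0.006, 0.002]
force: [-0.2, 0.2, -0.5]
grip_width: 0.0638
grip_force: 0.0
clock: 42.8
tool_pos: [0.459, -0.2743, 0.3135]
tcp_rot: [0.708, 0.706, -0.001, 0.0]
force: [0.1, 0.2, 0.3]
grip_width: 0.0639
grip_force: 0.0
top [298.5 154.5] (24.5, 5.6) 130 world [ 0.7    -0.0076]
top [304.4 183.4] (18.0, 18.9) 327 world [ 0.6109 -0.0142]
top [262.  190.5] (19.0, 18.0) 320 world [0.6058 0.1096]
top [225.2 246.2] (19.5, 19.1) 345 world [0.459  0.2283]
top [291.5 240.5] (9.0, 9.0) 79 world [0.4509 0.0421]
top [174. 281.] (6.0, 12.0) 73 world [0.3817 0.3767]
```

View pics/final.png

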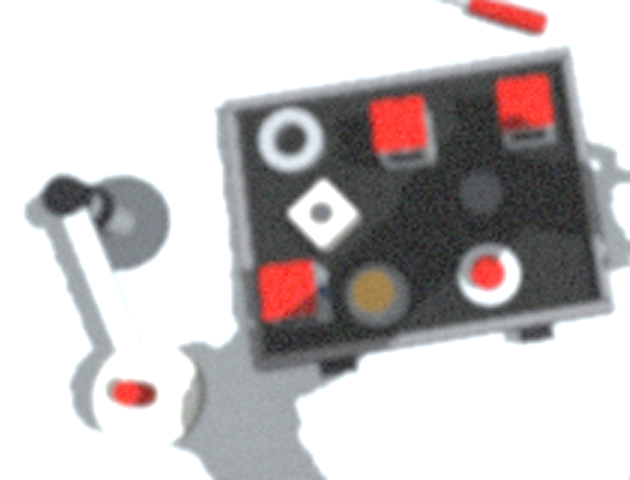

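All three modules stand upright with clear gaps, at (400,125), (525,102) and (290,290). The neighbours are in place and the lamp is swung in at (145,393).

```bash
python3 -c "
from bench import manip
print(manip.close_job())"
```

```text
the job is handed in; nothing more can be done
None
```

The job is handed in, with no verdict returned: the ring light is at its inner stop clear of the tray, and all three fallen modules stand upright, red top up, on free foam with the neighbours where they were.

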